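Open the filter lid of a bench vacuum pump

ROBOT

A 6-joint arm with a two-finger parallel gripper is mounted at the origin on a cart in front of the work surface, level with it; the furniture and walls round the work are solid. World frame = base frame: x ahead of the robot, y to its left, z up, the work surface at z = 0. Lengths are in m, angles in rad, forces in N, time in s.
With the tool pointing down it reaches from about 0.425 to 0.95 m from the base axis. Payload 3.5 kg.
Tool frame: the origin (TCP) lies midway between the tips of the shut fingers; the grasp point (between the pads) lies 19 mm behind it; z points along the fingers, x is the direction in which the jaws open and shut, and the axes are right-handed (so a half turn about z gives the same grasp; the last joint's range is limited). The gripper opens to 85 mm and grips with 20 to 120 N. Pads are 22 mm wide; open, the fingers measure 114 mm over their backs; the gripper's body (76 mm by 85 mm) begins 54 mm behind the grasp point. The pads swing forward as they close: fully open they stand 13 mm farther back than shut.
Start: joints at [-1.296, 0.286, 1.577, -0, 1.279, -0.15], TCP at [0.278, -0.615, 0.231] pointing down, gripper open.
Joint ranges: [-2.77, 2.77], [-0.9, 2.22], [0.21, 2.48], [-1.53, 4.67], [0.24, 2.81], [-2.84, 2.84]. Speed limits (rad/s): [2.79, 2.79, 3.14, 3.14, 3.14, 3.14].

INTERFACE

Orientations are given as a unit quaternion [w, x, y, z].
In Python, from rig import sensors, optics, job_done gives the robot as it stands. The module is installed in compiled form; this text tells all that it offers.
- The arm moves only by the shell command python3 -m inch 'ROWS' [FORCE]. ROWS is JSON, a list of rows, each a list of 3 entries, a list of its own where there are three numbers: the opening, from 0 (shut) to 1 (fully open), then the shift along the tool's x, y, z in mm, then the turn about the tool's z in degrees. A call has 1 to 5 rows; each row shifts and turns the commanded pose from where the row before left it, along the tool's axes as they then stand; what a row does not reach is not made up. A row lasts 1/12 s, in which the tool goes at most 41.7 mm and 7.16 degrees, less where a joint would pass 70% of its speed; a pose out of reach is approached as far as the arm can. A call with a gripper value outside its range is refused whole. The fingers move at their own pace and stop on an object; FORCE is the grip in N (left out, the last holds). Time passes only in rows, so rows that do not move let the fingers close. It gives the time, the measured TCP pose, the force and the opening at its end, in the units of the state.
- sensors.read_state(): the state, without advancing time (a new reading comes with each control period).
- optics.get_image(name): name is "scene" or "top"; returns (picture, depth): 384x512x3 uint8, blue, green, red; 384x512 float32, m along the optical axis (not along the pixel's ray), 0 where there is no reading.
- optics.camera_model(name): a dict with "fovy" (degrees; the focal length in pixels is half the picture's height over the tangent of half this angle, whatever the lens; pixels are square), "cx", "cy" (the principal point, pixels), "R" (3x3) and "t" (3): a world point X has camera coordinates R X + t. Camera axes: x right, y down, z forward; pixel columns grow to the right and rows downward; lengths in m; the calibration is good to about 2 mm. A picture is of the moment at which its call begins. camera_model takes no time and is no camera call.
- job_done(): hands the job in, once; it reports no verdict.
Trained networks look in the newest picture that a camera, given by its name, has taken for a name from the list of things; names that differ only in an ending like _2 or _b are one class to them, and where a whole thing is asked for, a point or a joint stands for the part that bears it (a point fixed in the world has none). Each returns a list of dicts, best first, with "conf" (0 to 1); they miss things now and then, are a little off and sometimes report something else, mostly with a low value. They report only what shows in the picture. A call takes as long as a camera call.
- optics.cut_out(camera, thing): "mask" (384x512 bool, what is visible of it) and "rect" ([left, top, right, bottom] in pixels, round what is visible of it).
The state is a dict: "time": time; "joints": joint angles; "joint_vel": joint speeds; "joint_efforts": joint torques, N m; "eef_pos": TCP position; "tcp_rot": TCP orientation; "force": force on the tool from outside, world axes, zero at the start; "ft_torque": the same for the moment, N m; "opening": finger opening in m.
Only numpy, scipy, OpenCV 4.12 (cv2) and the standard library are available. Lean on these libraries where they do the work, as an engineer would, in place of code of your own. Each camera call takes 0.05 s, during which the arm holds its last target.

TASK

The filter in the bench vacuum pump is due for changing, so open its lid without grasping anything: press the green snap tab down with the fingertips until the springs push the grey filter lid forward off the catch, let the tab come back up, then push the lid on along the pump's deck, clear of its rails, until the whole filter is uncovered and the lid lies flat on the deck behind the end lip. Push the lid gently, never force it against the catch or the lip, never lift or tip it, and leave everything else where it stands.

Things in the scene. Friction and masses are not known exactly. Their poses are not given: they have to be found in the camera images.
- pump: bench vacuum pump, fixed: grey housing, white deck, 270 long (its x) x 130 wide (y) x 66 mm high. Origin: centre of its underside on the bench, z up, x the way the lid slides off. Along x: green tab (the end nearer the robot, with the red switch), lid over the filter, empty parking deck, end lip. Flat deck at z = 66 mm
- lip (a point): middle of the top of the black end lip across the deck, 6 mm above it; the lip is 6 mm thick (pump x = 126 to 132 mm) and stops the lid with its centre at about pump x = 86 mm
- rail_end (a point): middle of the deck between the ends of the two aluminium rails, at deck height, pump x = -6 mm. The rails run from here 60 mm back along the pump's -x, 10 mm tall, inner walls at y = +-51.5 mm, and hold the lid's flanges down
- ejectors (a point): point midway between the two black ejector blocks, at the height of their tops (14 mm above the deck), pump x = -88 mm. The blocks stand at pump y = +-35 mm, 24 mm long, with 56 mm free between them; the steel pins in them end 12 mm above the deck and push on the lid's rear face
- filter_center (a point): centre of the 60 x 60 mm square filter well (white pleats, blue frame) in the deck, at deck height; fixed in the pump at x = -28 mm, y = 0. With the lid shut the lid lies centred over it.
- snap_tab (a joint): travel of the green snap tab in m: 0 = up (latched), 0.008 = fully down. It goes straight down against a spring, 2 to 5 N; at about 0.006 the catch lets go and the spring pins push the lid about 15 mm along the pump's +x in under half a second. Let go, the tab springs back up to 0 behind the lid's tongue
- tab_pad (a point): centre of the top face of the green press pad, 26 mm (pump x) x 24 mm (pump y); 82 mm above the bench when up, 74 mm when pressed. Its nose, 31 mm further along the pump's +x, stands 9 mm above the deck.
- lid: grey filter lid, loose, about 90 g: foot 80 (x) x 100 (y) x 4 mm, body 80 x 84 mm, 28 mm high over all. Origin: centre of its underside, 66 mm above the bench; axes as the pump's. Its centre is at pump x = -28 mm shut, about -13 mm sprung forward, clear of rails and filter from 45 mm on. Slides with about 1 N
- lid_tongue (a point): end of the tongue (26 mm wide, 3 to 7 mm above the deck) that reaches 17 mm out of the lid's -x face; the tab's nose catches in its window while the lid is shut
- lid_center (a point): centre of the lid, half-way up (14 mm above its underside)
- lid_rear (a point): point on the lid's flat -x (rear) face where it is pushed: middle of its width, 22 mm above the deck (6 mm below the lid's top), above the tongue, the tab's nose and the ejector blocks
- vial_clear: small clear vial with blue cap, 24 x 24 x 51 mm, standing beside the pump (origin at its foot); leave alone
- filter_disc: blue and white disc syringe filter, 30 mm across, 15 mm high, beside the pump; leave alone
- cap: white screw cap, 36 mm across, 16 mm high, beside the pump; leave alone
- glass_beaker: glass beaker, 64 x 64 x 83 mm, at the left; leave alone
- blue_marker: blue and white marker, 130 mm long, lying at the right; leave alone
- small_spanner: small steel spanner, 129 mm long, lying at the right; leave alone

How it is judged:
On the way, in this order (a step that is already met when the one before it is completed fails the run):
1. the snap tab is pressed down far enough to free the lid, the lid being still in its rails (value of joint snap_tab above 0.0055 m and x of lid in the frame of pump below 0 m), for 0.05 s.
2. the lid has sprung forward off the catch and the tab is let go and back up (value of joint snap_tab below 0.002 m and x of lid in the frame of pump above -0.018 m), for 0.05 s.
At the end, for the whole second after the job is handed in: The lid lies flat and at rest on the pump's deck, its centre 45 to 90 mm along the pump's x (at least 73 mm from where it was shut: out of the rails, the whole filter uncovered), within 20 mm of the pump's middle line and 0.25 rad of straight, and the snap tab is back up (under 2 mm) (x of lid in the frame of pump between 0.045 and 0.09 m and y of lid in the frame of pump between -0.02 and 0.02 m and z of lid in the frame of pump between 0.063 and 0.069 m and angle between the x axis of lid and the x axis of pump, either way round below 0.25 rad and angle between lid's own z axis and vertical below 0.04 rad and linear speed of lid below 0.01 m/s and value of joint snap_tab below 0.002 m); the robot touches nothing.
It fails at once if the lid is lifted (10 mm) or tipped (0.2 rad) (z of lid in the frame of pump above 0.076 m or angle between lid's own z axis and vertical above 0.2 rad).
It fails at once if the lid is forced: pushed by the robot with more than 30 N (contact force between any of the fingers, the arm and lid above 30 N).
It fails at once if something else on the bench is moved by more than 15 mm (distance of any of vial_clear, filter_disc, cap, glass_beaker, blue_marker, small_spanner from where it was at the start of the episode above 0.015 m).
It also fails if it takes over 38 s, if anything falls off the work surface, if the arm or the gripper's body presses on something with over 40 N, if the wrist force passes 120 N, or if a joint passes its speed limit or range.

## Working session

There is one attempt and no reset: what is moved stays moved. The work goes in short steps, Python scripts to look and compute and a shell command to move; the robot and the scene stay as the last step left them, time stands still between calls to the robot, and variables do not carry over. Pictures are saved under pics/ and viewed, and the job is handed in when it is done.

```bash
mkdir -p pics
cat > h.py <<'E'
import numpy as np, cv2
from rig import sensors, optics, job_done
def grab(n,tag):
    im,d=optics.get_image(n); cv2.imwrite(f'pics/{n}_{tag}.png',im); return im,d
def world(n,u,v,z):
    m=optics.camera_model(n); f=192/np.tan(np.radians(m['fovy'])/2)
    R=np.array(m['R']);t=np.array(m['t'])
    r=R.T@np.array([(u-m['cx'])/f,(v-m['cy'])/f,1]); c=-R.T@t
    return c+r*z   # z = depth
def onplane(n,u,v,h):
    c=world(n,u,v,0); r=world(n,u,v,1)-c
    return c+r*(h-c[2])/r[2]
def pix(n,X):
    m=optics.camera_model(n); f=192/np.tan(np.radians(m['fovy'])/2)
    p=np.array(m['R'])@np.array(X)+np.array(m['t']); return p[0]/p[2]*f+m['cx'],p[1]/p[2]*f+m['cy']
E
python3 - <<'E'
from h import *
for n in('scene','top'):
    grab(n,'a'); m=optics.camera_model(n); print(m)
s=sensors.read_state(); print(s)
for t in ('lid','snap_tab','pump'):
    for c in ('scene','top'):
        print(c,t,[(round(r['conf'],2),r['rect'],int(r['mask'].sum())) for r in optics.cut_out(c,t)][:2])
E
```

```text
{'fovy': 44.31469550780067, 'cx': 256.3029942552089, 'cy': 189.62192056233494, 'R': array([[ 0.99235162,  0.12241883,  0.01587104],
       [ 0.10118899, -0.73305941, -0.67259549],
       [-0.07070394,  0.6690572 , -0.73984013]]), 't': array([-0.55269663,  0.00392642,  1.38994368])}
{'fovy': 57.068159151750486, 'cx': 254.92481124552035, 'cy': 185.84312626508594, 'R': array([[ 8.84846538e-03, -9.99960748e-01,  4.55437555e-04],
       [-9.96862513e-01, -8.85687375e-03, -7.86554950e-02],
       [ 7.86564414e-02,  2.41971799e-04, -9.96901753e-01]]), 't': array([-0.00702749,  0.5448148 ,  0.98998382])}
{'time': 0.1, 'joints': array([-1.29598858e+00,  2.87096144e-01,  1.57802490e+00, -1.75078920e-05,
        1.27864501e+00, -1.49995205e-01]), 'joint_vel': array([-0.00244065, -0.00213111, -0.0023445 ,  0.00078316, -0.00213614,
       -0.00038466]), 'joint_efforts': array([ 1.30987455e-04, -4.07300556e+01, -2.93700349e+01, -1.76742415e-04,
        3.41048966e-03, -9.49478618e-06]), 'eef_pos': array([ 0.27805606, -0.61440772,  0.23007589]), 'tcp_rot': array([-7.12711615e-04,  8.40280964e-01, -5.42150090e-01, -8.20385485e-04]), 'force': array([-0.39992694, -0.7491056 ,  0.0196724 ]), 'ft_torque': array([ 0.01207108,  0.02462827, -0.01741224]), 'opening': 0.08552099042202448}
scene lid [(0.85, [237.6, 194.6, 284.3, 235.1], 993)]
top lid [(0.82, [258.9, 154.6, 305.1, 196.0], 1051), (0.68, [263.8, 132.3, 280.1, 136.9], 125)]
scene snap_tab []
top snap_tab []
scene pump [(0.6, [215.2, 184.1, 320.1, 248.4], 2966)]
top pump [(0.63, [239.4, 116.3, 336.7, 221.2], 3856)]
```

Run:
```python
import cv2
a=cv2.imread('pics/top_a.png')[95:245,200:400]; cv2.imwrite('pics/top_crop_a.png',cv2.resize(a,None,fx=4,fy=4,interpolation=cv2.INTER_CUBIC))
a=cv2.imread('pics/scene_a.png')[165:265,190:340]; cv2.imwrite('pics/scene_crop_a.png',cv2.resize(a,None,fx=5,fy=5,interpolation=cv2.INTER_CUBIC))
```

```text
(no output)
```

View pics/top_crop_a.png

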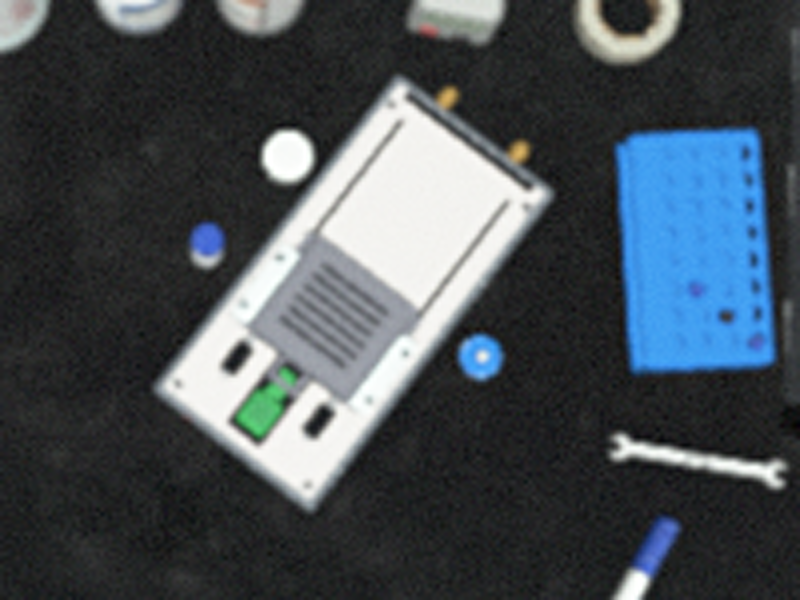

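View pics/scene_crop_a.png

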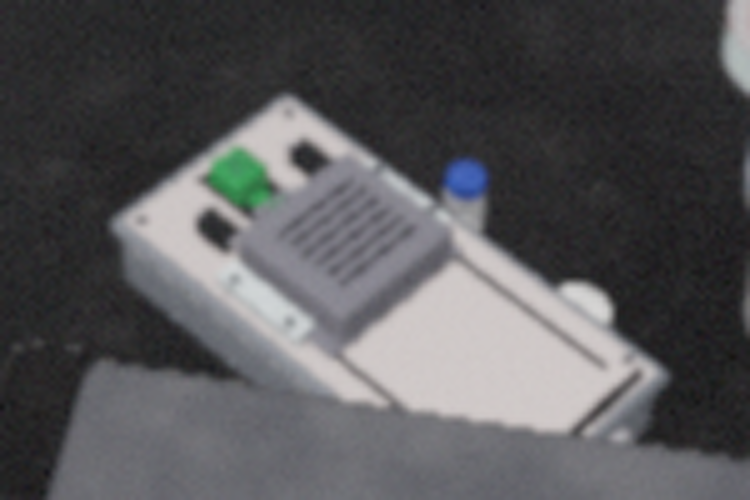

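View pics/top_a.png

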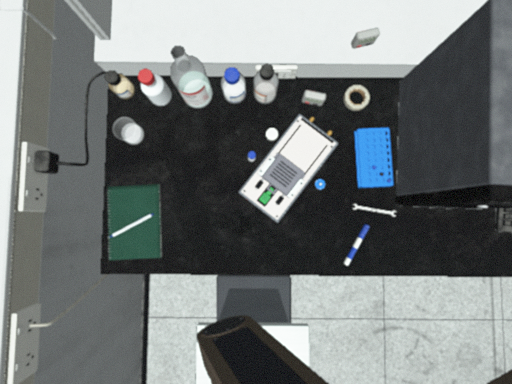

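```bash
cat > fit.py <<'E'
from h import *
crop=lambda p:(p[0]/4+200-0.375,p[1]/4+95-0.375)
C={'-x+y':(157,388),'-x-y':(312,510),'+x-y':(552,192),'+x+y':(398,78)}
W={k:onplane('top',*crop(p),.066) for k,p in C.items()}
for k in W: print(k,W[k].round(4))
L=lambda a,b:np.linalg.norm(W[a]-W[b])
print('len',L('-x+y','+x+y'),L('-x-y','+x-y'),'wid',L('-x+y','-x-y'),L('+x+y','+x-y'))
P=np.array([[-.135,.065],[-.135,-.065],[.135,-.065],[.135,.065]]); Q=np.array([W[k][:2] for k in C])
cq=Q.mean(0); H=P.T@(Q-cq); th=np.arctan2(H[0,1]-H[1,0],H[0,0]+H[1,1])
print('origin',cq,'yaw',th,np.degrees(th))
im=cv2.imread('pics/top_a.png').astype(int)
g=(im[...,1]>im[...,0]+40)&(im[...,1]>im[...,2]+40); g[:, :220]=0
v,u=np.nonzero(g); print('green',len(u),u.mean(),v.mean())
R=np.array([[np.cos(th),-np.sin(th)],[np.sin(th),np.cos(th)]])
pos=lambda x,y,z=.066:np.r_[cq+R@[x,y],z]
# pad px by crop
print('pad px->pump', R.T@(onplane('top',*crop((258,415)),.082)[:2]-cq))
print('lid top ctr->pump', R.T@(onplane('top',*crop((333,317)),.094)[:2]-cq))
for n in ('top','scene'):
    a=cv2.imread(f'pics/{n}_a.png'); a=cv2.resize(a,None,fx=4,fy=4,interpolation=cv2.INTER_CUBIC)
    def dot(x,y,z,c):
        p=pix(n,pos(x,y,z)); cv2.circle(a,(int(p[0]*4+1.5),int(p[1]*4+1.5)),3,c,-1)
    for s in(-1,1):
        for sx in(-1,1): dot(.135*sx,.065*s,.066,(0,0,255)); dot(-.028+.04*sx,.042*s,.094,(0,255,255))
        dot(-.088,.035*s,.080,(255,0,255))
    dot(.129,0,.072,(255,0,0))
    for x in (-.102,-.115,-.09): dot(x,0,.082,(255,255,0))
    o=(380,800) if n=='top' else (660,760)
    o=(800,380) if n=='top' else (760,660)
    cv2.imwrite(f'pics/{n}_fit.png',a[o[1]:o[1]+600,o[0]:o[0]+700])
    m=optics.camera_model(n); print(n,-np.array(m['R']).T@m['t'])
    _,d=None,None
E
python3 fit.py
```

```text
-x+y [0.5251 0.0415 0.066 ]
-x-y [ 0.4431 -0.0647  0.066 ]
+x-y [ 0.6632 -0.2298  0.066 ]
+x+y [ 0.7426 -0.1234  0.066 ]
len 0.2729853706584266 0.27517641463339737 wid 0.1342507616011112 0.13271943531051583
origin [ 0.59349471 -0.09410078] yaw -0.6466713178478074 -37.05153724484235
green 115 265.6 196.18260869565216
pad px->pump [-0.10969458  0.00099727]
lid top ctr->pump [-0.02796798  0.00102778]
top [ 0.46529902 -0.00244141  1.02977248]
scene [ 0.64634658 -0.85941306  1.03974887]
```

View pics/top_fit.png

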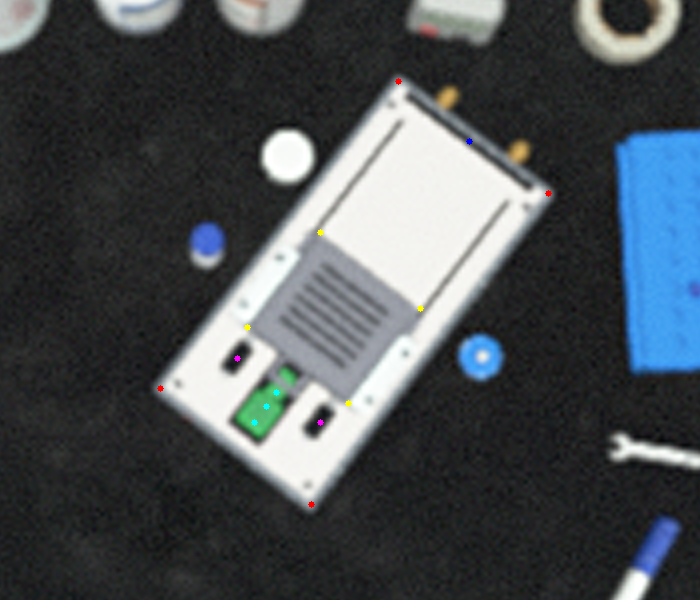

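View pics/scene_fit.png

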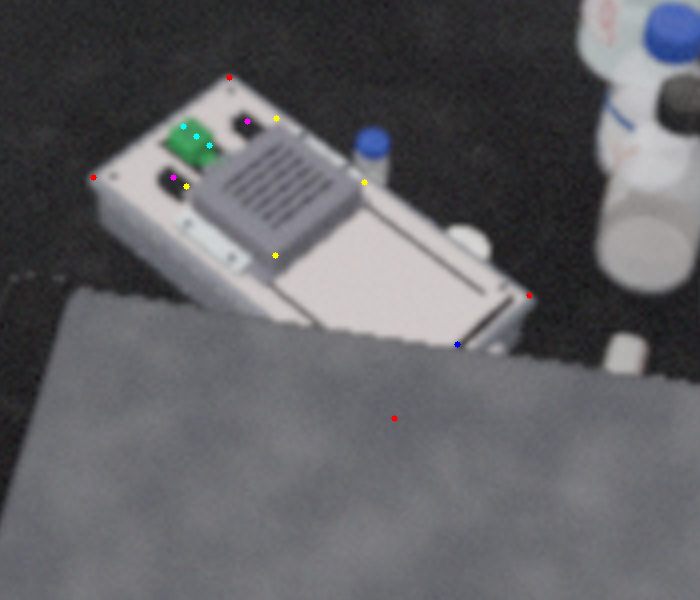

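Run:
```python
from h import *
im,d=grab('top','b')
def wp(u,v): return world('top',u,v,d[v,u]).round(3)
for u,v in [(265,198),(285,175),(315,155),(450,120),(420,190),(450,190),(376,150),(100,60),(265,90),(234,90),(60,160)]: print(u,v,wp(u,v))
```

```text
265 198 [ 0.508 -0.03   0.08 ]
285 175 [ 0.569 -0.082  0.095]
315 155 [ 0.628 -0.167  0.065]
450 120 [ 0.668 -0.416  0.293]
420 190 [ 0.527 -0.409  0.163]
450 190 [ 0.518 -0.407  0.3  ]
376 150 [ 0.65  -0.347  0.032]
100 60 [0.878 0.422 0.1  ]
265 90 [ 0.797 -0.027  0.103]
234 90 [0.8   0.057 0.093]
60 160 [0.61  0.542 0.054]
```

```bash
python3 -m inch '[[0,[0,0,-8],7],[0,[0,0,-8],7],[0,[0,0,-8],7],[0,[0,0,0],7],[0,[0,0,0],7]]' 20; python3 -m inch '[[0,[0,0,0],7],[0,[0,0,0],7],[0,[0,0,0],7],[0,[0,0,0],5.3],[0,[0,0,0],0]]'
cat > go.py <<'E'
from h import *
import sys
from scipy.spatial.transform import Rotation as Ro
cq=np.array([0.59349,-0.0941]); th=-0.64667
R=np.array([[np.cos(th),-np.sin(th)],[np.sin(th),np.cos(th)]])
def report(*tgt):
    s=sensors.read_state(); q=s['tcp_rot']; T=Ro.from_quat([q[1],q[2],q[3],q[0]]).as_matrix()
    p=s['eef_pos']; print('t',round(s['time'],2),'pump xy mm',(R.T@(p[:2]-cq)*1e3).round(1),'z',round(p[2]*1e3,1),'tool x in pump deg',np.degrees(np.arctan2(T[1,0],T[0,0])-th).round(2),'tilt',T[:,2].round(4))
    print('force',s['force'].round(2),'open',round(s['opening'],4),'j',s['joints'].round(2))
    if len(tgt)==3:
        w=np.r_[cq+R@np.array(tgt[:2])/1e3,tgt[2]/1e3]; print('shift tool mm',(T.T@(w-p)*1e3).round(1))
if __name__=='__main__': report(*map(float,sys.argv[1:]))
E
python3 go.py -110 1 150
```

```text
time: 0.87
eef_pos: [0.2783, -0.6154, 0.2565]
tcp_rot: [-0.0, -0.636, 0.772, -0.001]
force: [-0.9, 0.5, -0.3]
opening: 0.0253
time: 1.28
eef_pos: [0.2782, -0.615, 0.2554]
tcp_rot: [-0.0, -0.446, 0.895, -0.0]
force: [1.0, -0.3, 0.7]
opening: 0.0001
t 1.28 pump xy mm [  62.2 -605.7] z 255.4 tool x in pump deg -89.99 tilt [ 0. -0. -1.]
force [ 1.02 -0.31  0.7 ] open 0.0001 j [-1.3   0.27  1.55 -0.    1.32  0.92]
shift tool mm [-606.7  172.2  105.3]
```

```bash
for i in 1; do python3 -m inch '[[0,[-30,8,0],0],[0,[-30,8,0],0],[0,[-30,8,0],0],[0,[-30,8,0],0],[0,[-30,8,0],0]]'; python3 -m inch '[[0,[-30,8,0],0],[0,[-30,8,0],0],[0,[-30,8,0],0],[0,[-30,8,0],0],[0,[-30,8,0],0]]';python3 -m inch '[[0,[-30,8,0],0],[0,[-30,8,0],0],[0,[-30,8,0],0],[0,[-30,8,0],0],[0,[-30,8,0],0]]';  done; python3 go.py -110 1 150
```

```text
time: 1.7
eef_pos: [0.3367, -0.4698, 0.2553]
tcp_rot: [0.0, -0.448, 0.894, -0.0]
force: [0.1, -0.1, -0.4]
opening: -0.0002
time: 2.12
eef_pos: [0.395, -0.3257, 0.2556]
tcp_rot: [0.0, -0.448, 0.894, -0.0]
force: [0.5, -0.3, -0.1]
opening: 0.0001
time: 2.53
eef_pos: [0.4532, -0.1818, 0.2557]
tcp_rot: [0.0, -0.448, 0.894, -0.0]
force: [-0.4, -0.6, -1.0]
opening: -0.0
t 2.53 pump xy mm [ -59.1 -154.5] z 255.7 tool x in pump deg -89.76 tilt [ 7.e-04 -4.e-04 -1.e+00]
force [-0.42 -0.59 -0.97] open -0.0 j [-0.59 -0.16  2.    0.    1.3   1.62]
shift tool mm [-155.7   50.4  105.6]
```

```bash
python3 -m inch '[[0,[-30,10,10],0],[0,[-30,10,10],0],[0,[-30,10,15],0],[0,[-30,10,20],0],[0,[-30,10,20],0]]'; python3 -m inch '[[0,[-5,0,20],0],[0,[0,0,10],0],[0,[0,0,0],0],[0,[0,0,0],0]]'; python3 go.py -110 1 100
python3 - <<'E'
from h import *
for n in('top','scene'):
    im,d=grab(n,'c')
    a=im[120:240,210:360] if n=='top' else im[100:260,170:370]
    cv2.imwrite(f'pics/{n}_crop_c.png',cv2.resize(a,None,fx=4,fy=4,interpolation=cv2.INTER_CUBIC))
E
```

```text
time: 2.95
eef_pos: [0.5039, -0.0319, 0.1806]
tcp_rot: [0.001, -0.448, 0.894, -0.001]
force: [1.8, -0.3, -0.2]
opening: 0.0001
time: 3.28
eef_pos: [0.506, -0.0299, 0.1504]
tcp_rot: [-0.0, -0.447, 0.895, 0.0]
force: [0.6, 0.5, -0.0]
opening: 0.0
t 3.28 pump xy mm [-108.5   -1.5] z 150.4 tool x in pump deg -89.88 tilt [-7.e-04 -1.e-04 -1.e+00]
force [ 0.57  0.47 -0.02] open 0.0 j [-0.26 -0.    2.05 -0.    1.09  1.96]
shift tool mm [-2.5  1.4 50.4]
```

View pics/scene_crop_c.png

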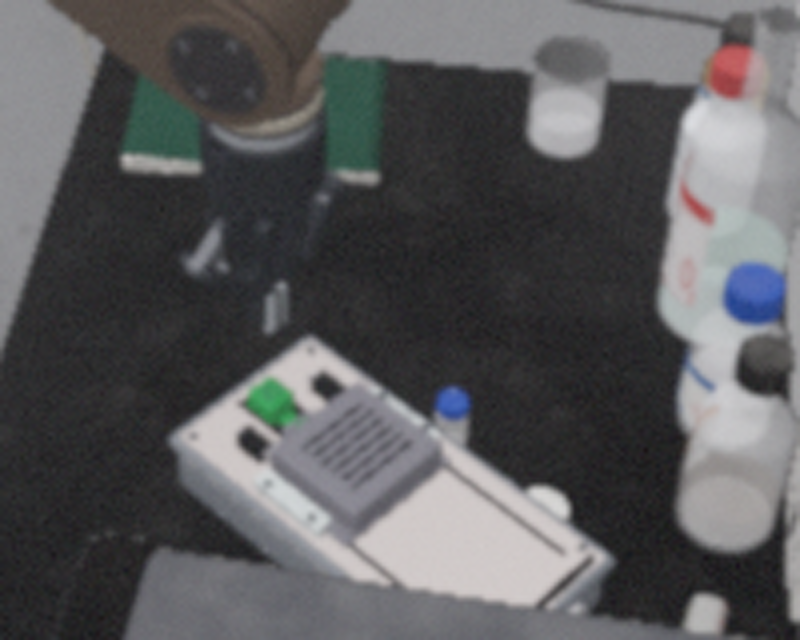

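```bash
python3 -m inch '[[0,[-2,2,20],0],[0,[0,0,20],0],[0,[0,0,12],0],[0,[0,0,0],0],[0,[0,0,0],0]]'; python3 -m inch '[[0,[0,0,0],0],[0,[0,0,0],0]]'; python3 go.py -110 1 75
python3 - <<'E'
from h import *
for n in('top','scene'):
    im,d=grab(n,'d')
    a=im[120:240,210:360] if n=='top' else im[100:260,170:370]
    cv2.imwrite(f'pics/{n}_crop_d.png',cv2.resize(a,None,fx=4,fy=4,interpolation=cv2.INTER_CUBIC))
E
```

```text
time: 3.8
eef_pos: [0.5058, -0.0271, 0.0987]
tcp_rot: [-0.0, -0.446, 0.895, 0.0]
force: [0.2, 0.1, 0.5]
opening: 0.0001
time: 3.97
eef_pos: [0.5069, -0.027, 0.0999]
tcp_rot: [0.001, -0.446, 0.895, -0.001]
force: [0.5, -0.3, 0.2]
opening: -0.0002
t 3.97 pump xy mm [-109.5    1.3] z 99.9 tool x in pump deg -89.92 tilt [ 2.8e-03 -8.0e-04 -1.0e+00]
force [ 0.51 -0.27  0.2 ] open -0.0002 j [-0.25  0.07  2.09 -0.    0.98  1.96]
shift tool mm [ 0.4  0.5 24.9]
```

View pics/scene_crop_d.png

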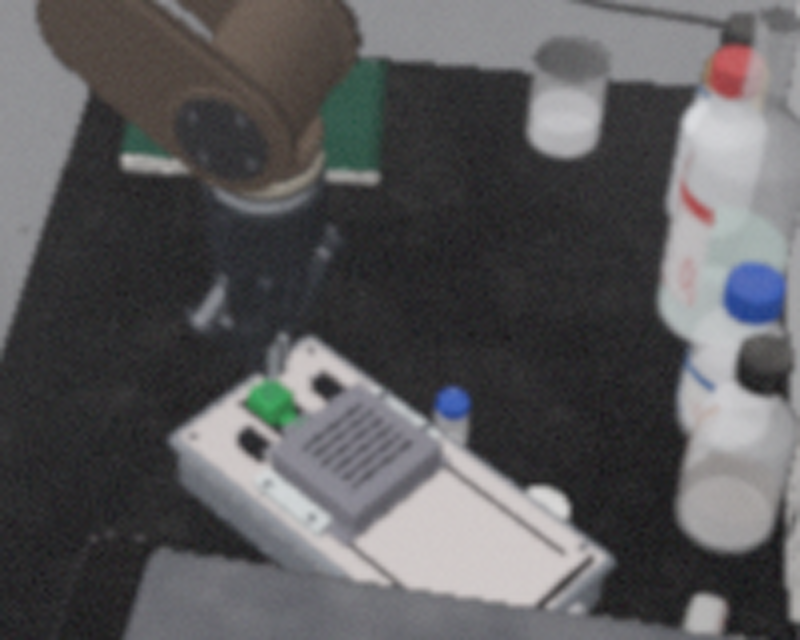

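View pics/top_crop_d.png

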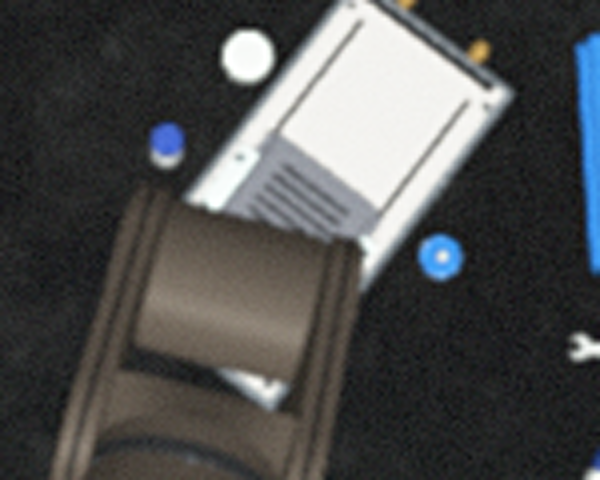

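```bash
python3 - <<'E'
from h import *
p=sensors.read_state()['eef_pos']
for dz in (0,-.018):
    u,v=pix('scene',p+[0,0,dz]); print((u-170)*4,(v-100)*4)
E
python3 -m inch '[[0,[0,1,7],0],[0,[0,0,7],0],[0,[0,0,3],0],[0,[0,0,3],0],[0,[0,0,2],0]]'; python3 go.py -110 1 75
```

```text
268.02336050765985 370.21971867214666
268.4067616444331 387.99335754169954
time: 4.48
eef_pos: [0.5046, -0.0257, 0.0759]
tcp_rot: [-0.001, -0.447, 0.895, 0.001]
force: [-2.0, 0.3, 1.8]
opening: 0.0001
t 4.48 pump xy mm [-112.2    1. ] z 75.9 tool x in pump deg -89.9 tilt [-1.4e-03  5.0e-04 -1.0e+00]
force [-2.03  0.29  1.83] open 0.0001 j [-0.25  0.1   2.1   0.    0.94  1.96]
shift tool mm [-0.  -2.2  0.9]
```

```bash
python3 -m inch '[[0,[0,0,0],0],[0,[0,0,0],0],[0,[0,0,0],0]]'; python3 go.py -110 1 75;python3 - <<'E'
from h import *
im,d=grab('scene','e')
a=im[100:260,170:370]
cv2.imwrite('pics/scene_crop_e.png',cv2.resize(a,None,fx=4,fy=4,interpolation=cv2.INTER_CUBIC))
E
```

```text
time: 4.73
eef_pos: [0.5048, -0.0259, 0.0763]
tcp_rot: [-0.0, -0.447, 0.895, 0.0]
force: [-1.0, 0.9, 2.1]
opening: 0.0001
t 4.73 pump xy mm [-111.9    1. ] z 76.3 tool x in pump deg -89.91 tilt [-4.e-04  1.e-04 -1.e+00]
force [-1.05  0.94  2.09] open 0.0001 j [-0.25  0.1   2.1   0.    0.94  1.96]
shift tool mm [ 0.  -1.9  1.3]
```

View pics/scene_crop_e.png

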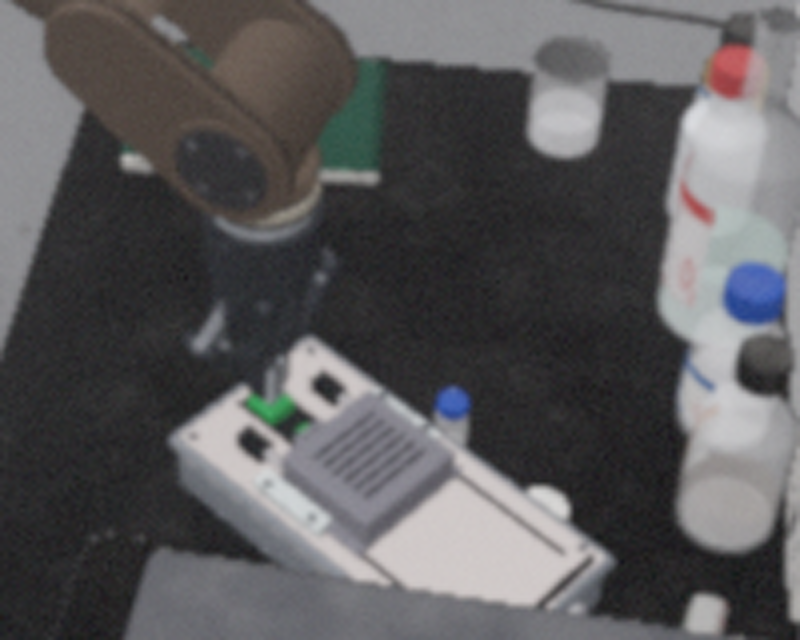

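The tab is down and the lid has sprung forward: its left corner in the crop went from about (272,455) to (285,462). I'll press 1.5 mm further to be certain, then let the tab up.

```bash
python3 -m inch '[[0,[0,0,1.5],0],[0,[0,0,0],0],[0,[0,0,0],0]]'; python3 go.py; python3 -m inch '[[0,[0,0,-6],0],[0,[0,0,-10],0],[0,[0,0,-4],0],[0,[0,0,0],0],[0,[0,0,0],0]]'; python3 go.py -75 1 84;python3 - <<'E'
from h import *
im,d=grab('scene','f')
a=im[140:260,200:350]
cv2.imwrite('pics/scene_crop_f.png',cv2.resize(a,None,fx=5,fy=5,interpolation=cv2.INTER_CUBIC))
E
```

```text
time: 5.03
eef_pos: [0.5051, -0.026, 0.0749]
tcp_rot: [0.0, -0.446, 0.895, -0.0]
force: [-1.7, 1.5, 2.1]
opening: 0.0002
t 5.03 pump xy mm [-111.6    1.1] z 74.9 tool x in pump deg -89.91 tilt [ 2.e-04 -0.e+00 -1.e+00]
force [-1.7   1.45  2.07] open 0.0002 j [-0.25  0.11  2.1   0.    0.93  1.96]
time: 5.45
eef_pos: [0.5053, -0.0261, 0.0954]
tcp_rot: [0.0, -0.446, 0.895, -0.0]
force: [-0.4, 0.5, -1.1]
opening: 0.0001
t 5.45 pump xy mm [-111.4    1.1] z 95.4 tool x in pump deg -89.91 tilt [ 1.3e-03 -4.0e-04 -1.0e+00]
force [-0.35  0.46 -1.09] open 0.0001 j [-0.25  0.07  2.09 -0.    0.98  1.96]
shift tool mm [  0.2 -36.4  11.5]
```

View pics/scene_crop_f.png

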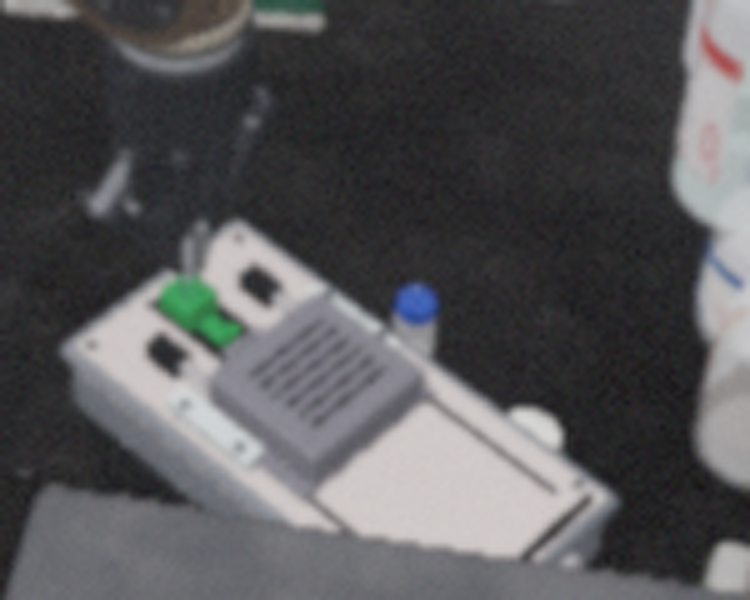

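```bash
python3 -m inch '[[0,[0,-18,0],0],[0,[0,-18,0],0],[0,[0,0,6],0],[0,[0,0,5.5],0],[0,[0,0,0],0]]'; python3 -m inch '[[0,[0,-3,0],0],[0,[0,-3,0],0],[0,[0,-3,0],0],[0,[0,-3,0],0],[0,[0,-3,0],0]]'; python3 go.py 14 1 84
```

```text
time: 5.92
eef_pos: [0.5317, -0.0469, 0.081]
tcp_rot: [-0.002, -0.446, 0.895, 0.002]
force: [-0.7, 0.8, -1.1]
opening: 0.0002
time: 6.33
eef_pos: [0.5459, -0.0566, 0.0836]
tcp_rot: [0.0, -0.447, 0.895, 0.0]
force: [-1.0, 0.4, 0.7]
opening: -0.0001
t 6.33 pump xy mm [-60.6   1.2] z 83.6 tool x in pump deg -89.91 tilt [-1.e-04  2.e-04 -1.e+00]
force [-0.99  0.43  0.69] open -0.0001 j [-0.29  0.18  1.99  0.    0.96  1.93]
shift tool mm [  0.3 -74.6  -0.4]
```

```bash
python3 -m inch '[[0,[0,-4,0],0],[0,[0,-4,0],0],[0,[0,-4,0],0],[0,[0,-4,0],0],[0,[0,-4,0],0]]'; python3 -m inch '[[0,[0,-4,0],0],[0,[0,-4,0],0],[0,[0,-4,0],0],[0,[0,-4,0],0],[0,[0,-4,0],0]]'; python3 go.py 14 1 84;python3 - <<'E'
from h import *
im,d=grab('scene','g')
a=im[140:260,200:350]
cv2.imwrite('pics/scene_crop_g.png',cv2.resize(a,None,fx=5,fy=5,interpolation=cv2.INTER_CUBIC))
E
```

```text
time: 6.75
eef_pos: [0.562, -0.0689, 0.0833]
tcp_rot: [-0.0, -0.446, 0.895, 0.0]
force: [-0.3, 0.4, 0.3]
opening: 0.0
time: 7.17
eef_pos: [0.578, -0.0809, 0.0833]
tcp_rot: [0.0, -0.446, 0.895, -0.0]
force: [-1.0, 0.0, 0.6]
opening: -0.0001
t 7.17 pump xy mm [-20.3   1.2] z 83.3 tool x in pump deg -89.91 tilt [ 0. -0. -1.]
force [-1.02  0.04  0.55] open -0.0001 j [-0.31  0.25  1.91 -0.    0.98  1.9 ]
shift tool mm [  0.2 -34.3  -0.7]
```

View pics/scene_crop_g.png

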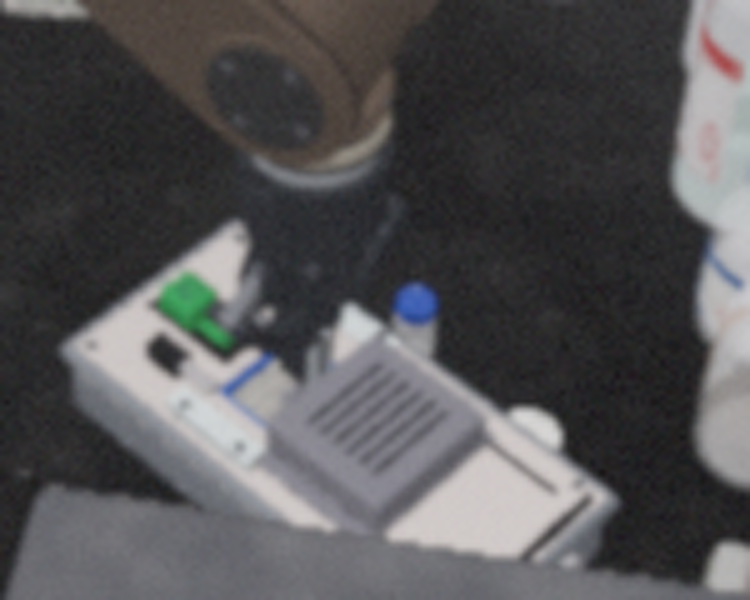

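The lid is sliding straight: its rear corner is at about (272,425), with blue filter frame and pleats showing at (250,380). I'll carry on pushing.

```bash
python3 -m inch '[[0,[0,-4,0],0],[0,[0,-4,0],0],[0,[0,-4,0],0],[0,[0,-4,0],0],[0,[0,-4,0],0]]'; python3 -m inch '[[0,[0,-4,0],0],[0,[0,-4,0],0],[0,[0,-3,0],0],[0,[0,-2,0],0],[0,[0,-1,0],0]]'; python3 go.py 14 1 84
python3 -m inch '[[0,[0,5,0],0],[0,[0,10,0],0],[0,[0,5,-20],0],[0,[0,0,-30],0],[0,[0,0,-30],0]]'
python3 -m inch '[[0,[0,30,-20],0],[0,[30,30,0],0],[0,[30,30,0],0],[0,[30,30,0],0],[0,[30,0,0],0]]'
python3 -m inch '[[0,[30,0,0],0],[0,[30,0,0],0],[0,[30,0,0],0],[0,[0,0,0],0],[0,[0,0,0],0]]'
python3 go.py;python3 - <<'E'
from h import *
for n in('top','scene'):
    im,d=grab(n,'h')
    a=im[95:245,200:400] if n=='top' else im[140:260,200:350]
    cv2.imwrite(f'pics/{n}_crop_h.png',cv2.resize(a,None,fx=4,fy=4,interpolation=cv2.INTER_CUBIC))
    print([(r['conf'],r['rect']) for r in optics.cut_out(n,'lid')])
E
```

```text
time: 7.63
eef_pos: [0.5939, -0.093, 0.0832]
tcp_rot: [-0.0, -0.446, 0.895, 0.0]
force: [0.2, 0.1, -0.8]
opening: -0.0004
time: 8.05
eef_pos: [0.6051, -0.1013, 0.0834]
tcp_rot: [0.0, -0.446, 0.895, -0.0]
force: [-1.5, 0.4, 0.5]
opening: -0.0
t 8.05 pump xy mm [13.6  1.2] z 83.4 tool x in pump deg -89.92 tilt [ 0. -0. -1.]
force [-1.54  0.4   0.45] open -0.0 j [-0.33  0.31  1.83 -0.    0.99  1.88]
shift tool mm [ 0.2 -0.4 -0.6]
time: 8.47
eef_pos: [0.5867, -0.0878, 0.1626]
tcp_rot: [-0.001, -0.447, 0.895, 0.001]
force: [0.5, -1.0, 0.4]
opening: 0.0001
time: 8.88
eef_pos: [0.418, -0.109, 0.1814]
tcp_rot: [-0.001, -0.448, 0.894, 0.002]
force: [0.6, -0.8, -0.3]
opening: 0.0001
time: 9.3
eef_pos: [0.3679, -0.1846, 0.1832]
tcp_rot: [0.0, -0.445, 0.895, -0.0]
force: [0.5, 0.2, -0.1]
opening: 0.0001
t 9.3 pump xy mm [-125.5 -208.1] z 183.2 tool x in pump deg -90.09 tilt [ 6.e-04 -1.e-04 -1.e+00]
force [ 0.53  0.25 -0.09] open 0.0001 j [-0.71 -0.28  2.24  0.    1.19  1.51]
[(0.67, [281.0, 127.1, 325.8, 170.7])]
[(0.76, [261.0, 215.8, 311.6, 247.7]), (0.16, [211.5, 184.6, 324.7, 252.8])]
```

View pics/top_crop_h.png

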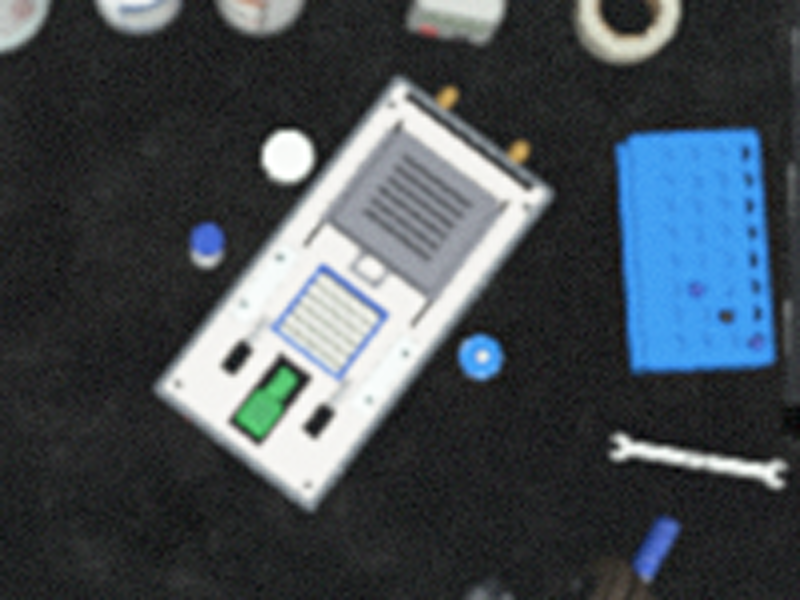

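View pics/scene_crop_h.png

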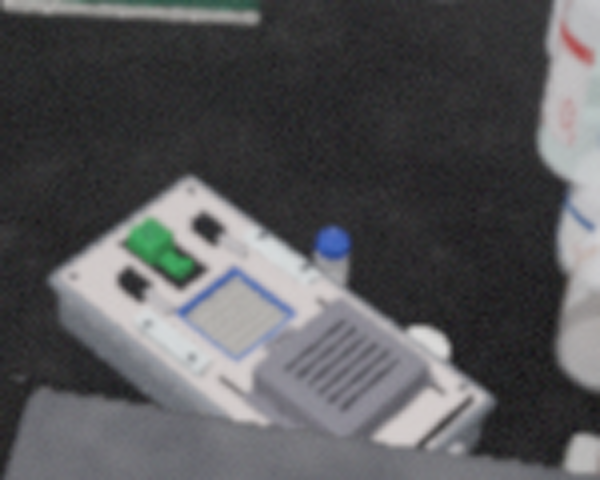

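Run:
```python
from go import *
from h import *
im,d=grab('top','i')
m=optics.cut_out('top','lid')[0]['mask']; v,u=np.nonzero(m)
print((R.T@(onplane('top',u.mean(),v.mean(),.092)[:2]-cq)*1e3).round(1), (R.T@(onplane('top',200+418/4-.4,95+208/4-.4,.094)[:2]-cq)*1e3).round(1))
print('lid top z',np.median([world('top',a,b,d[b,a])[2] for a,b in zip(u,v)]).round(4))
job_done()
```

```text
[60.1  2.2] [65.3  0.4]
lid top z 0.0936
the job is handed in; nothing more can be done
```

The lid is off and the job is handed in at about 9.5 s of the 38 s allowed; no verdict is reported.

**What I did:** With the fingers shut, I pressed the green tab down to a tip height of about 75 mm, using about 2 N. The lid sprung forward off the catch, and the tab came back up. I then pushed the lid along the deck in small steps of 1–4 mm and moved the arm back out of the way. The force readings taken during the push were 2 N or less.

**Last checks:**
- **Lid position:** its centre is at about pump x = 60–65 mm and y = 0–2 mm. The mask centroid gave 60 mm; a point read from the picture and where the fingers stopped both gave 65 mm. Both are inside 45–90 mm.
- **Lid attitude:** its top is at 93.6 mm, against 94 mm expected, so it lies flat. It looks straight in the pictures, short of the lip.
- **Filter and tab:** the whole filter is uncovered and the tab is up.
- **Surroundings:** the vial, cap, disc filter and spanner sit where they were in the last top picture. I did not check the beaker or marker in that picture, but the arm went nowhere near them. The arm was touching nothing.

**Disagreements:** besides the 5 mm spread in lid position, the network never found the snap tab. I judged the tab by its green pixels in the pictures, plus the tip height while pressing. The scene camera's overlay of the lid also sat about 2 pixels off the top camera's fit, so I relied on the top camera.

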